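Press a photo block home in the squaring jig and hold it

TASK

The glue bottle is standing in the corner of the squaring jig: set it upright in the shallow tray, without tipping or dropping it. Then lay the wooden photo block on the jig's bed, print up, with its long side along the long fence, push it fully home into the corner so that it presses against both fences at once, and finish while still holding it pressed there, firmly but gently, until the glue would take. Leave the mug and the calculator where they are.

Things in the scene. Friction and masses are not known exactly. Their poses are not given: they have to be found in the camera images.
- jig: squaring jig, fixed on the table: flat grey bed 180 x 230 x 12 mm with two low aluminium fences on top that meet at a right angle. Origin: the fences' inner corner, at table height (bed top at z = 12 mm); z up. The bed spans x -166 to +14 mm, y -216 to +14 mm; its free part is on the -x, -y side. Turned up to 25 degrees about z. Smooth (friction about 0.25); a block pressed hard on the bed drags.
- long_fence: the jig's long fence: an aluminium bar 14 mm thick, 15 mm high above the bed (top 27 mm above the table), 230 mm long along the jig's y. Its inner face is the jig's plane x = 0 and looks to -x. Axes as the jig's; origin at the inner corner, on the bed's top.
- short_fence: the jig's short fence: an aluminium bar 14 mm thick, 15 mm high above the bed, 120 mm long, along the jig's x from 0 to -120 mm. Its inner face is the jig's plane y = 0 and looks to -y. Axes as the jig's; origin at the inner corner, on the bed's top.
- block: loose photo block of pale wood, 56 mm (its x) by 120 mm (its y) by 44 mm high, 150 to 310 g, lying on the table to one side of the jig with a print on its top face. Origin: centre of its underside, z up. Fully home its centre is 28 mm and 60 mm from the fences' inner faces; either end may be the one at the short fence. Each fence should feel a steady push, at least 2 N.
- bottle: capped white plastic glue bottle, loose, 75 to 155 g: round body 40 mm in diameter up to 68 mm, then a shoulder and a grey cap 16 mm in diameter up to 94 mm. It starts upright on the jig's bed where the block has to go. Origin: centre of its underside, z up.
- tray: shallow square grey plastic tray, fixed on the table to one side of the jig, 130 x 130 mm outside, walls 4 mm thick, rim 12 mm high, floor 4 mm above the table. Origin: centre of its underside, z up. The block and the tray lie on opposite sides of the jig; which is on which side changes.
- mug: white mug, 76 mm across, 90 mm high, a bystander. Origin: centre of its underside.
- calculator: grey desk calculator 150 x 100 x 25 mm, a bystander. Origin: centre of its underside.
Things that resemble listed ones, but are neither listed nor needed, are in the scene too. Leave any yellow look-alike of the bottle alone.

How it is judged:
By the outcome, as a careful person would: the job done as asked, in the order asked, and still so for the second after the job is handed in, while the arm keeps its last pose, push and grip.
It also fails if it takes over 70 s, if anything falls off the work surface, if the arm or the gripper's body presses on something with over 40 N, if the wrist force passes 120 N, or if a joint passes its speed limit or range.

ROBOT

A 6-joint arm with a two-finger parallel gripper is mounted at the origin on the work surface. World frame = base frame: x ahead of the robot, y to its left, z up, the work surface at z = 0. Lengths are in m, angles in degrees, forces in N, time in s.
With the tool pointing down it reaches from about 0.4 to 0.825 m from the base axis. Payload 7 kg.
Tool frame: the origin (TCP) lies midway between the tips of the shut fingers; the grasp point (between the pads) lies 19 mm behind it; z points along the fingers, y is the line along which they close (so a half turn about z gives the same grasp; the last joint's range is limited). The gripper opens to 88 mm and grips with 3 to 60 N. Pads are 19 mm wide; open, the fingers measure 130 mm over their backs; the gripper's body (78 mm by 193 mm) begins 47 mm behind the grasp point.
Start: joints at [90.017, 20.546, 0.682, 0, -70.136, -16.507], TCP at [0.192, 0.647, 0.193] pointing down, gripper open.
Joint ranges: [-176.03, 176.03], [-82.01, 121.73], [-58.28, 71.71], [-173.87, 95.51], [-174.79, -0.11], [-173.66, 173.66]. Speed limits (degrees/s): [136.94, 136.94, 172.46, 180, 180, 180].

INTERFACE

Orientations are given as [roll, pitch, yaw] about the fixed x, y, z axes, in that order (R = Rz(yaw) Ry(pitch) Rx(roll)).
In Python, from plant import r gives the robot as it stands. The module is installed in compiled form; this text tells all that it offers.
- The arm moves only by the tool play_rows, never from a script. Its argument "rows" is a list of rows, each an object with "slide": the shift along the tool's x, y, z as a fraction of full scale, a list of three; "delta_rot": the turn, a rotation vector about the tool's x, y, z as a fraction of full scale, a list of three; "fingers": the opening, from -1 (shut) to 1 (fully open). In form: [{"slide": [x, y, z], "delta_rot": [rx, ry, rz], "fingers": fingers}, ...]. A call has 1 to 8 rows; each row shifts and turns the commanded pose from where the row before left it, along the tool's axes as they then stand; what a row does not reach is not made up. Full scale, the value 1, is 0.15 m for a shift and 0.08 rad for a turn. A row lasts 1/8 s, in which the tool goes at most 62.5 mm and 10.7 degrees, less where a joint would pass 70% of its speed; a pose out of reach is approached as far as the arm can. A call with a number of a shift or a turn outside -1 to 1 is refused whole. A call with a gripper value outside its range is refused whole. The fingers move at their own pace and stop on an object; "squeeze" is the grip in N (left out, the last holds). Time passes only in rows, so rows that do not move let the fingers close. It gives the time, the measured TCP pose, the force, the opening and the grip force at its end, in the units of the state.
- r.get_state(): the state, without advancing time (a new reading comes with each control period).
- r.capture(name): name is "side" or "top"; returns a dict with "image" (400x640x3 uint8, blue, green, red), "fx", "fy", "cx", "cy" (pixels), "R" (3x3) and "t" (3): a world point X has camera coordinates R X + t. Camera axes: x right, y down, z forward; pixel columns grow to the right and rows downward; lengths in m; the calibration is good to about 2 mm. A picture is of the moment at which its call begins. There is no depth.
- r.close_job(): hands the job in; it is judged then, once.
The state is a dict: "time_s": time; "joints": joint angles; "qd": joint speeds; "joint_torque": joint torques, N m; "tcp_pos": TCP position; "eef_rot": TCP orientation; "contact_force": force on the tool from outside, world axes, zero at the start; "moment": the same for the moment, N m; "gripper_width": finger opening in m; "gripper_force": force on a finger pad.
Only numpy, scipy, OpenCV 4.12 (cv2) and the standard library are available. Lean on these libraries where they do the work, as an engineer would, in place of code of your own. Each camera call takes 0.05 s, during which the arm holds its last target. There are 200 camera calls.

## Working session

There is one attempt and no reset: what is moved stays moved. The work goes in short steps, Python scripts to look and compute and a tool call to move; the robot and the scene stay as the last step left them, time stands still between calls to the robot, and variables do not carry over. Pictures are saved under pics/ and viewed, at most 10 in all, crops included, and the job is handed in when it is done.

Besides the shell and the picture viewer there is one more tool, called after "Call:" as a command line: name --argument value ..., lists and objects as JSON in quotes. play_rows: Moves the arm, as the interface text tells. Shift numbers are shares of 0.15 m and turn numbers shares of 0.08 rad, none past 1 either way. Its arguments: {"type":"object","properties":{"rows":{"type":"array"},"squeeze":{"type":"number"}},"required":["rows"]}

```bash
mkdir -p pics; python3 - <<'E'
from plant import r
import cv2,pickle
for n in("top","side"):
    c=r.capture(n); cv2.imwrite(f"pics/{n}0.png",c["image"]); pickle.dump(c,open(f"{n}0.pkl","wb"))
    print(n,c["fx"],c["cx"],c["cy"],c["R"],c["t"])
print(r.get_state())
E
```

```text
top 454.4638379256981 319.413347297577 195.48126568960538 [[-0.00744145 -0.99964282 -0.02566818]
 [-0.99609695  0.00966785 -0.08773477]
 [ 0.08795159  0.02491512 -0.99581311]] [0.01606924 0.60678528 0.92767494]
side 438.27187374785126 324.37931295819266 193.69483286993295 [[ 0.83941377 -0.54336669 -0.01171217]
 [-0.4070744  -0.61429382 -0.67596859]
 [ 0.3601041   0.57218506 -0.73683736]] [-0.48667547  0.25488471  0.94822741]
{'time_s': 0.1, 'joints': array([ 9.00175491e+01,  2.05862813e+01,  6.39763382e-01, -1.74643551e-02,
       -7.01359616e+01, -1.65095742e+01]), 'qd': array([ 0.01916549, -0.11162746,  0.17511905,  0.1329857 , -0.05266495,
        0.07839538]), 'joint_torque': array([-6.17831884e-04, -5.84162486e+01,  2.93752885e+01,  7.01539904e+00,
        1.01691057e-02, -5.44920022e-05]), 'tcp_pos': array([0.19148387, 0.64676844, 0.19203474]), 'eef_rot': array([ 1.79916255e+02, -7.69901738e-03, -1.64979655e+01]), 'contact_force': array([-0.59284412,  0.19359928, -0.21936047]), 'moment': array([-0.01082698,  0.02015582,  0.01498878]), 'gripper_force': 0.0, 'gripper_width': 0.08771284919868004}
```

View pics/top0.png

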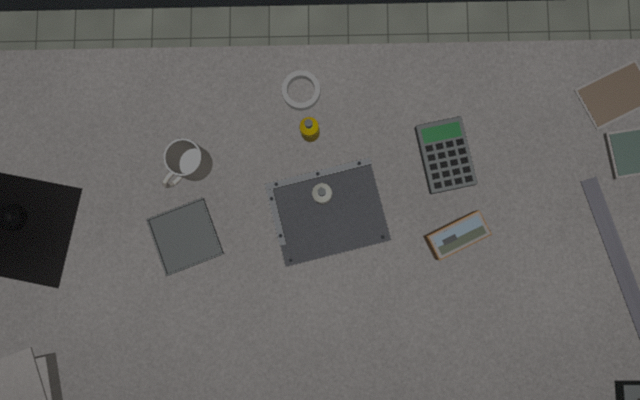

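View pics/side0.png

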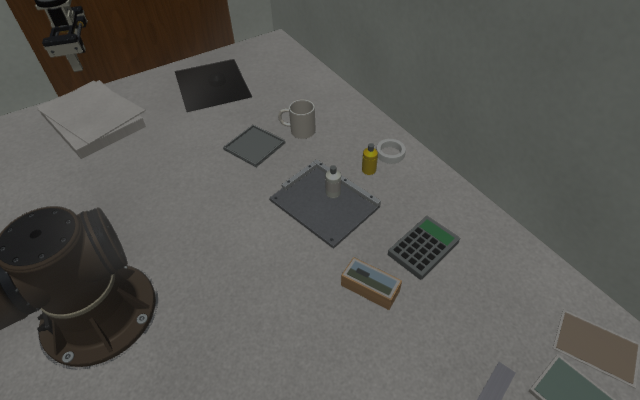

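The white bottle at top px (321,193) stands on the jig's bed. The yellow one at (309,128) is the look-alike, so I leave it. The raised wooden block with a print is at (458,234); (615,95) and (630,152) are flat cards. The tray is at (186,236). The jig's corners are about (272,186), (370,165), (390,240) and (288,264), with bolted fences on the upper and left edges. Next I'll confirm this in a crop.

```bash
python3 - <<'E'
import cv2
i=cv2.imread("pics/top0.png")
c=cv2.convertScaleAbs(i[150:275,140:500],alpha=1.8)
c=cv2.resize(c,None,fx=2.2,fy=2.2,interpolation=cv2.INTER_CUBIC)
cv2.imwrite("pics/crop0.png",c)
c=cv2.convertScaleAbs(i[150:275,260:400],alpha=1.8)
cv2.imwrite("pics/crop1.png",cv2.resize(c,None,fx=4.5,fy=4.5,interpolation=cv2.INTER_CUBIC))
a=cv2.convertScaleAbs(i[195:281,140:230],alpha=1.8);b=cv2.convertScaleAbs(i[195:281,415:505],alpha=1.8)
cv2.imwrite("pics/crop2.png",cv2.resize(cv2.hconcat([a,b]),None,fx=4.4,fy=4.4,interpolation=cv2.INTER_CUBIC))
E
```

```text
(no output)
```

View pics/crop1.png

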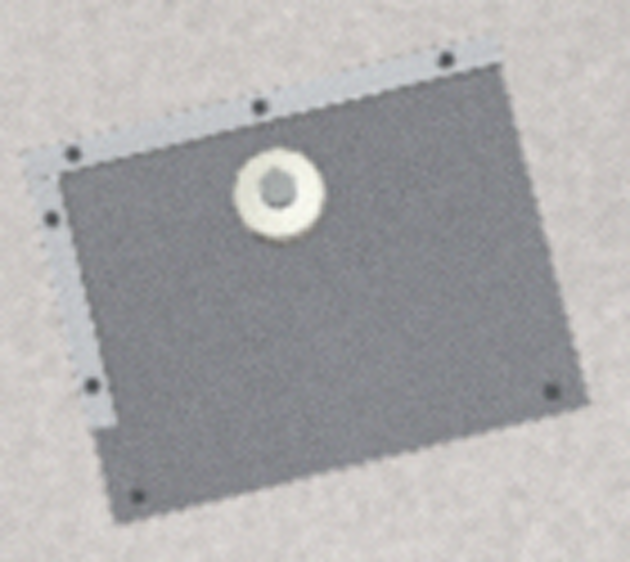

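View pics/crop2.png

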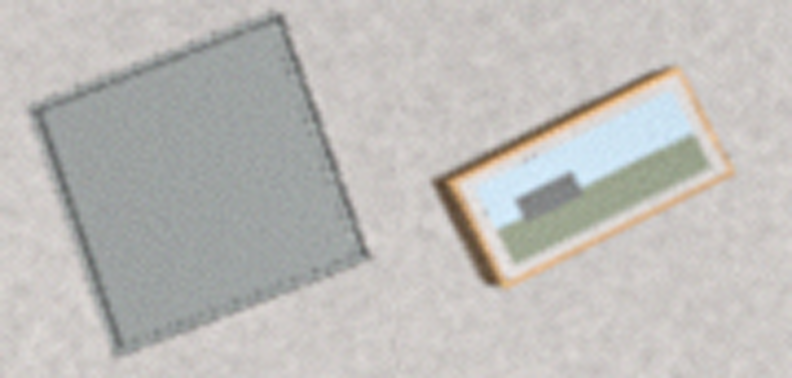

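The crops confirm it. The white bottle with a grey cap is on the bed, with its cap at crop (278,188). The jig's inner corner is at crop (62,175), and the tray and printed block corners are readable. Now I'll fit the poses.

```bash
cat > h.py <<'E'
import numpy as np,pickle
from scipy.optimize import least_squares
def cam(n): return pickle.load(open(n+".pkl","rb"))
def proj(c,X):
    p=np.atleast_2d(X)@np.array(c["R"]).T+c["t"]; return np.c_[c["fx"]*p[:,0]/p[:,2]+c["cx"],c["fy"]*p[:,1]/p[:,2]+c["cy"]]
def back(c,uv,z):
    R=np.array(c["R"]);C=-R.T@c["t"];d=R.T@[(uv[0]-c["cx"])/c["fx"],(uv[1]-c["cy"])/c["fy"],1];return C+d*(z-C[2])/d[2]
def fit(c,M,uv,x0):
    M=np.array(M)/1000.;uv=np.array(uv)
    def f(x):
        s,k=np.sin(x[2]),np.cos(x[2]);P=np.c_[x[0]+k*M[:,0]-s*M[:,1],x[1]+s*M[:,0]+k*M[:,1],M[:,2]]
        return (proj(c,P)-uv).ravel()
    o=least_squares(f,x0);return o.x,np.abs(o.fun).max()
E
python3 - <<'E'
from h import *
c=cam("top0")
g=lambda l,s,o:(np.array(l)+.5)/s-.5+o
def show(n,x):print(n,x[0][:2].round(4),np.degrees(x[0][2]).round(2),"res",x[1].round(2))
j=fit(c,[(14,14,27),(14,-216,27),(-166,-216,12),(-166,14,12),(0,0,12)],g([(22,152),(500,40),(590,404),(113,524),(62,175)],4.5,[260,150]),[.55,.1,0]);show("jig",j)
t=fit(c,[(65,65,12),(65,-65,12),(-65,-65,12),(-65,65,12)],g([(35,105),(280,14),(370,258),(118,352)],4.4,[140,195]),[.45,.3,0]);show("tray",t)
b=fit(c,[(28,60,44),(28,-60,44),(-28,-60,44),(-28,60,44)],g(np.array([(452,181),(680,68),(733,174),(503,286)])-[396,0],4.4,[415,195]),[.45,-.3,0]);show("block",b)
for uv,z in(((278,188),.094),((280,194),.068)):print("bottle",back(c,g([uv],4.5,[260,150])[0],z).round(4))
for uv,z in(((278-46,188),.05),((325,190),.05)):print("w",back(c,g([uv],4.5,[260,150])[0],.068).round(4))
print(back(c,(183,160),.09),back(c,(309,126),.07),back(c,(446,155),.02))
s=cam("side0")
a=j[0];k,q=np.cos(a[2]),np.sin(a[2])
print("side check corner,block,bottle top",proj(s,[(a[0],a[1],.012),(b[0][0],b[0][1],.044),(t[0][0],t[0][1],.004)]).round(1))
print(proj(s,[back(c,g([(278,188)],4.5,[260,150])[0],.106)]))
E
```

```text
jig [0.6238 0.1097] 13.2 res 1.24
tray [0.5246 0.2982] 20.24 res 1.12
block [ 0.5224 -0.2729] 25.35 res 0.95
bottle [0.609  0.0053 0.094 ]
bottle [0.6088 0.0049 0.068 ]
w [0.6117 0.0264 0.068 ]
w [ 0.6104 -0.0152  0.068 ]
[0.67484117 0.28030174 0.09      ] [0.74514654 0.02991597 0.07      ] [ 0.69093583 -0.25766387  0.02      ]
side check corner,block,bottle top [[316.3 167.1]
 [370.4 277. ]
 [254.4 145.1]]
[[332.22410687 166.69335384]]
```

```bash
cat >> h.py <<'E'
import cv2
from scipy.optimize import minimize
from scipy.ndimage import map_coordinates
def edgefit(cams,segs,x0,sig=1.2):
    """maximise image gradient normal to projected model edges; segs [(A,B)] in mm, list per camera"""
    G=[]
    for c in cams:
        g=cv2.GaussianBlur(c["image"].astype(np.float32),(0,0),sig)
        G.append([cv2.Sobel(g,cv2.CV_32F,1,0),cv2.Sobel(g,cv2.CV_32F,0,1)])
    def cost(x):
        s,k=np.sin(x[2]),np.cos(x[2]);T=0
        for c,g,S in zip(cams,G,segs):
            for A,B in S:
                M=np.linspace(A,B,60)[3:-3]/1000.
                uv=proj(c,np.c_[x[0]+k*M[:,0]-s*M[:,1],x[1]+s*M[:,0]+k*M[:,1],M[:,2]])
                d=uv[-1]-uv[0];n=np.array([-d[1],d[0]])/np.linalg.norm(d)
                v=sum(np.abs(sum(n[i]*map_coordinates(g[i][:,:,ch],[uv[:,1],uv[:,0]],order=1) for i in(0,1)).mean()) for ch in range(3))
                T-=np.sqrt(v)
        return T
    o=minimize(cost,x0,method="Nelder-Mead",options=dict(initial_simplex=np.array(x0)+np.array([[0,0,0],[.004,0,0],[0,.004,0],[0,0,.03]]),xatol=1e-5,fatol=1e-4))
    return o.x,o.fun
def rect(x0,x1,y0,y1,z): P=[(x0,y0,z),(x1,y0,z),(x1,y1,z),(x0,y1,z)];return [(np.array(P[i],float),np.array(P[(i+1)%4],float)) for i in range(4)]
A=lambda *p:tuple(np.array(q,float) for q in p)
JIG=[A((-166,-216,12),(-166,14,12)),A((-166,-216,12),(0,-216,12)),A((0,-216,12),(0,0,12)),A((0,0,12),(-120,0,12)),A((14,-216,27),(14,14,27)),A((14,14,27),(-120,14,27))]
BLK=rect(-28,28,-60,60,44);TRY=rect(-65,65,-65,65,12)
E
python3 - <<'E'
from h import *
c,s=cam("top0"),cam("side0")
for n,S,x in(("jig",JIG,[.6238,.1097,np.radians(13.2)]),("block",BLK,[.5224,-.2729,np.radians(25.35)]),("tray",TRY,[.5246,.2982,np.radians(20.2)])):
    for cs in([c],[s],[c,s]):
        o,f=edgefit(cs,[S]*len(cs),x);print(n,o[:2].round(4),np.degrees(o[2]).round(2),round(f,1))
g=lambda l,s,o:(np.array(l)+.5)/s-.5+o
for uv,z in(((278,188),.106),((280,194),.080)):print("bottle",back(c,g(uv,4.5,[260,150]),z).round(4))
E
```

```text
jig [0.624  0.1116] 13.8 -69.6
jig [0.6274 0.1049] 14.73 -51.1
jig [0.6244 0.1125] 13.9 -111.3
block [ 0.529  -0.2711] 26.47 -51.3
block [ 0.5215 -0.2729] 26.58 -46.2
block [ 0.5213 -0.274 ] 26.0 -96.4
tray [0.5242 0.2987] 20.61 -56.1
tray [0.5252 0.3006] 20.84 -51.9
tray [0.5247 0.2993] 20.64 -106.6
bottle [0.6078 0.005  0.106 ]
bottle [0.6077 0.0047 0.08  ]
```

Call:
play_rows --rows '[{"slide": [0.3, 0.25, 0], "delta_rot": [0, 0, 0], "fingers": 1}, {"slide": [0.3, 0.25, 0], "delta_rot": [0, 0, 0], "fingers": 1}, {"slide": [0.3, 0.25, 0], "delta_rot": [0, 0, 0], "fingers": 1}, {"slide": [0.3, 0.25, 0], "delta_rot": [0, 0, 0], "fingers": 1}, {"slide": [0.3, 0.25, 0], "delta_rot": [0, 0, 0], "fingers": 1}, {"slide": [0.3, 0.25, 0], "delta_rot": [0, 0, 0], "fingers": 1}, {"slide": [0.3, 0.25, 0], "delta_rot": [0, 0, 0], "fingers": 1}, {"slide": [0.3, 0.25, 0], "delta_rot": [0, 0, 0], "fingers": 1}]' --squeeze 15

```text
time_s: 1.1
tcp_pos: [0.4523, 0.2556, 0.1929]
eef_rot: [-180.0, 0.0, -16.5]
contact_force: [1.0, 0.4, 0.5]
gripper_width: 0.0874
gripper_force: 0.0
```

```bash
cat > go.py <<'E'
import sys,numpy as np
from plant import r
from scipy.spatial.transform import Rotation as Ro
a=[float(v) for v in sys.argv[1:]]  # x y z [yaw]
s=r.get_state();p=np.array(s["tcp_pos"]);R=Ro.from_euler("xyz",s["eef_rot"],degrees=True)
yaw=a[3] if len(a)>3 else s["eef_rot"][2]
T=Ro.from_euler("xyz",[180,0,yaw],degrees=True)
print("t",s["time_s"],"tcp",p.round(4),"rpy",np.round(s["eef_rot"],2),"F",np.round(s["contact_force"],1),"j",np.round(s["joints"],1),"w",round(s["gripper_width"],4),"gf",round(s["gripper_force"],1))
d=np.array(a[:3])-p
print("slide total (tool, fullscale) now:",(R.inv().apply(d)/.15).round(3),"after-turn axes:",(T.inv().apply(d)/.15).round(3),"rot total",((R.inv()*T).as_rotvec()/.08).round(3))
E
python3 go.py .6078 .005 .193
```

```text
t 1.1 tcp [0.4523 0.2556 0.1929] rpy [-179.99    0.    -16.47] F [1.  0.4 0.5] j [ 51.1   5.8 -18.7  -0.  -65.4  22.4] w 0.0874 gf 0.0
slide total (tool, fullscale) now: [ 1.468e+00  1.308e+00 -1.000e-03] after-turn axes: [ 1.468e+00  1.308e+00 -1.000e-03] rot total [-0.001  0.    -0.   ]
```

Call:
play_rows --rows '[{"slide": [0.29, 0.26, 0], "delta_rot": [0, 0, 0], "fingers": 1}, {"slide": [0.29, 0.26, 0], "delta_rot": [0, 0, 0], "fingers": 1}, {"slide": [0.29, 0.26, 0], "delta_rot": [0, 0, 0], "fingers": 1}, {"slide": [0.29, 0.26, 0], "delta_rot": [0, 0, 0], "fingers": 1}, {"slide": [0.29, 0.26, 0], "delta_rot": [0, 0, 0], "fingers": 1}, {"slide": [0.018, 0.008, 0.2], "delta_rot": [0, 0, 0], "fingers": 1}, {"slide": [0, 0, 0], "delta_rot": [0, 0, 0], "fingers": 1}]'

```text
time_s: 1.98
tcp_pos: [0.6053, 0.0055, 0.1601]
eef_rot: [179.8, 0.3, -16.6]
contact_force: [0.6, 0.0, -0.2]
gripper_width: 0.0877
gripper_force: 0.0
```

```bash
python3 go.py .6078 .005 .049; python3 - <<'E'
from plant import r
import cv2
a,b=r.capture("top")["image"],r.capture("side")["image"]
c=cv2.hconcat([a[110:260,230:420],b[60:210,240:430]])
cv2.imwrite("pics/a1.png",cv2.resize(cv2.convertScaleAbs(c,alpha=1.7),None,fx=2.1,fy=2.1))
E
```

```text
t 1.975 tcp [0.6053 0.0055 0.1601] rpy [179.85   0.29 -16.61] F [ 0.6  0.  -0.2] j [ 19.   15.6 -10.9  -0.1 -63.9  54.5] w 0.0877 gf 0.0
slide total (tool, fullscale) now: [ 0.021 -0.003  0.74 ] after-turn axes: [ 0.017 -0.001  0.74 ] rot total [0.033 0.063 0.   ]
```

View pics/a1.png

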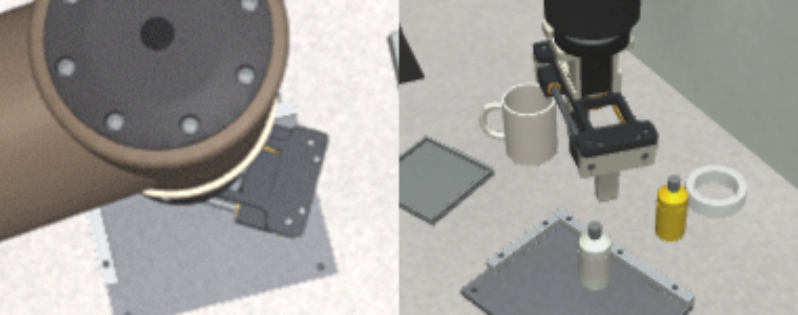

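The picture shows the open gripper directly above the white bottle (right half, about (593,260)) and clear of the yellow one at (672,210). I'll descend and grip.

Call:
play_rows --rows '[{"slide": [0.005, 0, 0.2], "delta_rot": [0, 0, 0], "fingers": 1}, {"slide": [0.005, 0, 0.2], "delta_rot": [0, 0, 0], "fingers": 1}, {"slide": [0, 0, 0.2], "delta_rot": [0, 0, 0], "fingers": 1}, {"slide": [0, 0, 0.14], "delta_rot": [0, 0, 0], "fingers": 1}, {"slide": [0, 0, 0], "delta_rot": [0, 0, 0], "fingers": 1}]'

```text
time_s: 2.7
tcp_pos: [0.608, 0.0072, 0.0518]
eef_rot: [180.0, 0.1, -16.4]
contact_force: [0.1, 0.1, -0.6]
gripper_width: 0.0879
gripper_force: 0.0
```

```bash
python3 go.py .6078 .005 .049
```

```text
t 2.7 tcp [0.608  0.0072 0.0518] rpy [ 1.7995e+02  6.0000e-02 -1.6390e+01] F [ 0.1  0.1 -0.6] j [ 19.1  21.5 -18.1   0.  -50.5  54.5] w 0.0879 gf 0.0
slide total (tool, fullscale) now: [0.003 0.014 0.018] after-turn axes: [0.003 0.014 0.018] rot total [0.011 0.014 0.   ]
```

Call:
play_rows --rows '[{"slide": [0.003, 0.01, 0.018], "delta_rot": [0, 0, 0], "fingers": 0.2}, {"slide": [0, 0, 0], "delta_rot": [0, 0, 0], "fingers": 0}, {"slide": [0, 0, 0], "delta_rot": [0, 0, 0], "fingers": -0.15}, {"slide": [0, 0, 0], "delta_rot": [0, 0, 0], "fingers": -0.3}, {"slide": [0, 0, 0], "delta_rot": [0, 0, 0], "fingers": -1}, {"slide": [0, 0, 0], "delta_rot": [0, 0, 0], "fingers": -1}, {"slide": [0, 0, 0], "delta_rot": [0, 0, 0], "fingers": -1}]' --squeeze 12

```text
time_s: 3.58
tcp_pos: [0.6092, 0.0049, 0.0498]
eef_rot: [-180.0, -0.1, -16.5]
contact_force: [-0.3, 1.3, 5.0]
gripper_width: 0.0294
gripper_force: 9.4
```

```bash
python3 go.py .6078 .005 .049; python3 - <<'E'
from plant import r
import cv2
b=r.capture("side")["image"]
cv2.imwrite("pics/a2.png",cv2.resize(cv2.convertScaleAbs(b[110:230,260:400],alpha=1.7),None,fx=4,fy=4,interpolation=2))
E
```

```text
t 3.575 tcp [0.6092 0.0049 0.0498] rpy [-1.7997e+02 -7.0000e-02 -1.6470e+01] F [-0.3  1.3  5. ] j [ 18.8  21.6 -18.2   0.  -50.1  54.7] w 0.0294 gf 9.4
slide total (tool, fullscale) now: [-0.009  0.002  0.005] after-turn axes: [-0.009  0.002  0.005] rot total [-0.007 -0.015  0.   ]
```

View pics/a2.png

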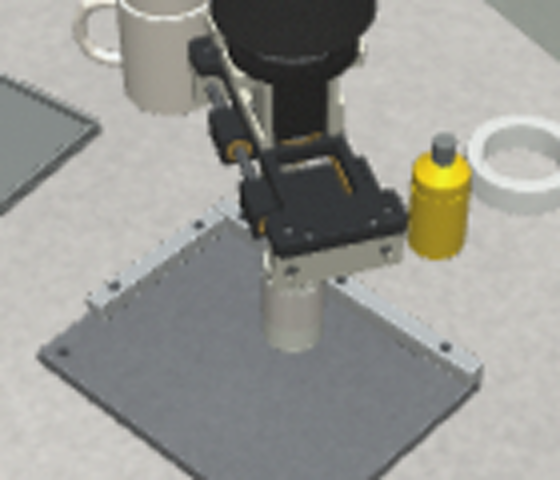

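The picture shows the bottle upright at about (293,320) between the fingers. The 29 mm width and the 5 N upward force suggest the pads are wedging on the shoulder. I'll open, go about 8 mm lower and grip again.

Call:
play_rows --rows '[{"slide": [0, 0, 0], "delta_rot": [0, 0, 0], "fingers": 0.3}, {"slide": [0, 0, 0], "delta_rot": [0, 0, 0], "fingers": 0.3}, {"slide": [0, 0, 0], "delta_rot": [0, 0, 0], "fingers": 0.3}, {"slide": [-0.005, 0, 0.03], "delta_rot": [0, 0, 0], "fingers": 0.3}, {"slide": [0, 0, 0.03], "delta_rot": [0, 0, 0], "fingers": 0.3}, {"slide": [0, 0, 0], "delta_rot": [0, 0, 0], "fingers": 0.3}]'

```text
time_s: 4.38
tcp_pos: [0.6074, 0.0049, 0.0395]
eef_rot: [180.0, 0.1, -16.5]
contact_force: [-0.9, 0.8, -0.3]
gripper_width: 0.0569
gripper_force: 0.0
```

Call:
play_rows --rows '[{"slide": [0, 0, 0], "delta_rot": [0, 0, 0], "fingers": 0.1}, {"slide": [0, 0, 0], "delta_rot": [0, 0, 0], "fingers": -0.05}, {"slide": [0, 0, 0], "delta_rot": [0, 0, 0], "fingers": -0.2}, {"slide": [0, 0, 0], "delta_rot": [0, 0, 0], "fingers": -1}, {"slide": [0, 0, 0], "delta_rot": [0, 0, 0], "fingers": -1}]'

```text
time_s: 5.0
tcp_pos: [0.608, 0.005, 0.0403]
eef_rot: [-180.0, -0.0, -16.5]
contact_force: [-0.3, 0.5, 1.2]
gripper_width: 0.0388
gripper_force: 12.0
```

```bash
python3 go.py .6078 .005 .049; python3 - <<'E'
from plant import r
import cv2
b=r.capture("side")["image"]
cv2.imwrite("pics/a3.png",cv2.resize(cv2.convertScaleAbs(b[140:210,300:370],alpha=2),None,fx=7,fy=7,interpolation=2))
E
```

```text
t 5.0 tcp [0.608  0.005  0.0403] rpy [-1.7999e+02 -2.0000e-02 -1.6490e+01] F [-0.3  0.5  1.2] j [ 18.9  22.1 -18.8  -0.  -49.   54.6] w 0.0388 gf 12.0
slide total (tool, fullscale) now: [-0.001  0.    -0.058] after-turn axes: [-0.001  0.    -0.058] rot total [-0.002 -0.003  0.   ]
```

The grip now sits on the body, at 38.8 mm. I'll lift it and work out the shift to the tray.

Call:
play_rows --rows '[{"slide": [0, 0, -0.1], "delta_rot": [0, 0, 0], "fingers": -1}, {"slide": [0, 0, -0.2], "delta_rot": [0, 0, 0], "fingers": -1}, {"slide": [0, 0, -0.1], "delta_rot": [0, 0, 0], "fingers": -1}, {"slide": [0, 0, 0], "delta_rot": [0, 0, 0], "fingers": -1}]' --squeeze 15

```text
time_s: 5.55
tcp_pos: [0.6086, 0.0052, 0.1017]
eef_rot: [-179.9, -0.1, -16.5]
contact_force: [-0.7, -0.1, -2.1]
gripper_width: 0.0387
gripper_force: 15.0
```

```bash
python3 go.py .5247 .2993 .100
```

```text
t 5.55 tcp [0.6086 0.0052 0.1017] rpy [-1.7991e+02 -1.3000e-01 -1.6490e+01] F [-0.7 -0.1 -2.1] j [ 18.9  18.4 -15.1   0.  -56.3  54.7] w 0.0387 gf 15.0
slide total (tool, fullscale) now: [-1.093 -1.721  0.011] after-turn axes: [-1.093 -1.721  0.011] rot total [-0.02  -0.029  0.   ]
```

Call:
play_rows --rows '[{"slide": [-0.065, -0.1, 0], "delta_rot": [0, 0, 0], "fingers": -1}, {"slide": [-0.13, -0.21, 0], "delta_rot": [0, 0, 0], "fingers": -1}, {"slide": [-0.175, -0.275, 0], "delta_rot": [0, 0, 0], "fingers": -1}, {"slide": [-0.175, -0.275, 0], "delta_rot": [0, 0, 0], "fingers": -1}, {"slide": [-0.175, -0.275, 0], "delta_rot": [0, 0, 0], "fingers": -1}, {"slide": [-0.175, -0.275, 0], "delta_rot": [0, 0, 0], "fingers": -1}, {"slide": [-0.13, -0.21, 0], "delta_rot": [0, 0, 0], "fingers": -1}, {"slide": [-0.065, -0.1, 0], "delta_rot": [0, 0, 0], "fingers": -1}]'

```text
time_s: 6.55
tcp_pos: [0.5227, 0.3007, 0.099]
eef_rot: [179.9, 0.1, -16.4]
contact_force: [-0.5, -0.7, -0.7]
gripper_width: 0.0391
gripper_force: 15.0
```

Call:
play_rows --rows '[{"slide": [0, 0, 0], "delta_rot": [0, 0, 0], "fingers": -1}, {"slide": [0, 0, 0.12], "delta_rot": [0, 0, 0], "fingers": -1}, {"slide": [0, 0, 0.15], "delta_rot": [0, 0, 0], "fingers": -1}, {"slide": [0, 0, 0.1], "delta_rot": [0, 0, 0], "fingers": -1}, {"slide": [0, 0, 0.03], "delta_rot": [0, 0, 0], "fingers": -1}, {"slide": [0, 0, 0], "delta_rot": [0, 0, 0], "fingers": -1}]'

```text
time_s: 7.3
tcp_pos: [0.5245, 0.2985, 0.0402]
eef_rot: [180.0, -0.0, -16.5]
contact_force: [-0.8, -0.1, -1.0]
gripper_width: 0.0391
gripper_force: 15.0
```

```bash
python3 go.py .5247 .2993 .033
```

```text
t 7.3 tcp [0.5245 0.2985 0.0402] rpy [179.99  -0.   -16.51] F [-0.8 -0.1 -1. ] j [ 48.2  21.8 -19.4   0.  -48.8  25.3] w 0.0391 gf 15.0
slide total (tool, fullscale) now: [-0.    -0.006  0.048] after-turn axes: [-0.    -0.006  0.048] rot total [ 0.003 -0.001 -0.   ]
```

Seven or eight mm to go; I'll lower slowly until it touches.

Call:
play_rows --rows '[{"slide": [0, 0, 0.02], "delta_rot": [0, 0, 0], "fingers": -1}, {"slide": [0, 0, 0.015], "delta_rot": [0, 0, 0], "fingers": -1}, {"slide": [0, 0, 0.01], "delta_rot": [0, 0, 0], "fingers": -1}, {"slide": [0, 0, 0], "delta_rot": [0, 0, 0], "fingers": -1}]'

```text
time_s: 7.8
tcp_pos: [0.5242, 0.2987, 0.0334]
eef_rot: [180.0, 0.0, -16.5]
contact_force: [0.0, 0.2, -1.0]
gripper_width: 0.039
gripper_force: 15.0
```

Call:
play_rows --rows '[{"slide": [0, 0, 0.005], "delta_rot": [0, 0, 0], "fingers": -1}, {"slide": [0, 0, 0], "delta_rot": [0, 0, 0], "fingers": -1}]'

```text
time_s: 8.05
tcp_pos: [0.5243, 0.2988, 0.0326]
eef_rot: [180.0, 0.0, -16.5]
contact_force: [0.6, 0.7, -1.4]
gripper_width: 0.0388
gripper_force: 15.0
```

Call:
play_rows --rows '[{"slide": [0, 0, 0.006], "delta_rot": [0, 0, 0], "fingers": -1}, {"slide": [0, 0, 0], "delta_rot": [0, 0, 0], "fingers": -1}]'

```text
time_s: 8.3
tcp_pos: [0.5246, 0.2989, 0.0322]
eef_rot: [-180.0, -0.0, -16.5]
contact_force: [-0.3, -0.1, 2.4]
gripper_width: 0.0388
gripper_force: 15.0
```

It has touched the tray floor (+2.4 N). I'll release gently and rise straight up.

Call:
play_rows --rows '[{"slide": [0, 0, 0], "delta_rot": [0, 0, 0], "fingers": 0.1}, {"slide": [0, 0, 0], "delta_rot": [0, 0, 0], "fingers": 0.4}, {"slide": [0, 0, 0], "delta_rot": [0, 0, 0], "fingers": 0.7}, {"slide": [0, 0, 0], "delta_rot": [0, 0, 0], "fingers": 1}, {"slide": [0, 0, -0.1], "delta_rot": [0, 0, 0], "fingers": 1}, {"slide": [0, 0, -0.3], "delta_rot": [0, 0, 0], "fingers": 1}, {"slide": [0, 0, -0.4], "delta_rot": [0, 0, 0], "fingers": 1}, {"slide": [0, 0, -0.3], "delta_rot": [0, 0, 0], "fingers": 1}]'

```text
time_s: 9.3
tcp_pos: [0.5248, 0.299, 0.2008]
eef_rot: [-179.9, -0.1, -16.5]
contact_force: [0.0, 0.7, -0.5]
gripper_width: 0.0874
gripper_force: 0.0
```

```bash
python3 go.py .5215 -.2735 .2 -63.8; python3 - <<'E'
from h import *
from plant import r
s=r.capture("side")["image"];cv2.imwrite("pics/b1.png",cv2.resize(cv2.convertScaleAbs(s[100:180,215:320],alpha=1.8),None,fx=5,fy=5))
E
```

```text
t 9.3 tcp [0.5248 0.299  0.2008] rpy [-1.7985e+02 -1.1000e-01 -1.6470e+01] F [ 0.   0.7 -0.5] j [ 48.2  13.5  -8.2   0.  -68.1  25.3] w 0.0874 gf 0.0
slide total (tool, fullscale) now: [ 1.061e+00  3.666e+00 -2.000e-03] after-turn axes: [3.415 1.705 0.005] rot total [-4.0000e-02 -9.0000e-03  1.0325e+01]
```

View pics/b1.png

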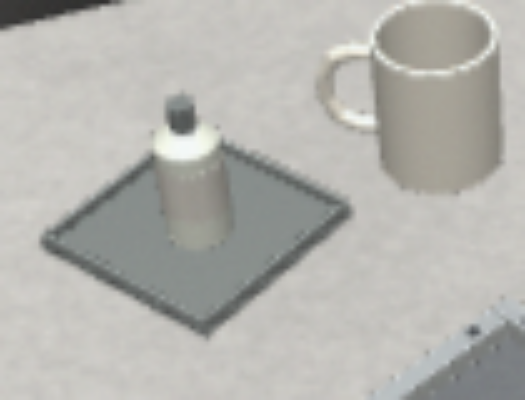

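The bottle stands upright near the tray's centre at crop (197,200). Now to the block.

Call:
play_rows --rows '[{"slide": [0.106, 0.366, 0], "delta_rot": [0, 0, 0], "fingers": 1}, {"slide": [0.106, 0.366, 0], "delta_rot": [0, 0, 0], "fingers": 1}, {"slide": [0.106, 0.366, 0], "delta_rot": [0, 0, 0], "fingers": 1}, {"slide": [0.106, 0.366, 0], "delta_rot": [0, 0, 0], "fingers": 1}, {"slide": [0.106, 0.366, 0], "delta_rot": [0, 0, 0], "fingers": 1}, {"slide": [0.106, 0.366, 0], "delta_rot": [0, 0, 0], "fingers": 1}, {"slide": [0.106, 0.366, 0], "delta_rot": [0, 0, 0], "fingers": 1}, {"slide": [0.106, 0.366, 0], "delta_rot": [0, 0, 0], "fingers": 1}]'

```text
time_s: 10.35
tcp_pos: [0.5215, -0.1604, 0.198]
eef_rot: [-180.0, -0.1, -16.5]
contact_force: [1.9, -0.9, 0.6]
gripper_width: 0.0877
gripper_force: 0.0
```

Call:
play_rows --rows '[{"slide": [0.106, 0.366, 0], "delta_rot": [0, 0, 0], "fingers": 1}, {"slide": [0.106, 0.366, 0], "delta_rot": [0, 0, 0], "fingers": 1}, {"slide": [0, 0, 0], "delta_rot": [0, 0, 1], "fingers": 1}, {"slide": [0, 0, 0], "delta_rot": [0, 0, 1], "fingers": 1}, {"slide": [0, 0, 0], "delta_rot": [0, 0, 1], "fingers": 1}, {"slide": [0, 0, 0], "delta_rot": [0, 0, 1], "fingers": 1}, {"slide": [0, 0, 0], "delta_rot": [0, 0, 1], "fingers": 1}, {"slide": [0, 0, 0], "delta_rot": [0, 0, 1], "fingers": 1}]'

```text
time_s: 11.35
tcp_pos: [0.5209, -0.2729, 0.1977]
eef_rot: [-180.0, -0.0, -44.1]
contact_force: [0.6, -0.0, -0.6]
gripper_width: 0.0876
gripper_force: 0.0
```

Call:
play_rows --rows '[{"slide": [0, 0, 0], "delta_rot": [0, 0, 1], "fingers": 1}, {"slide": [0, 0, 0], "delta_rot": [0, 0, 1], "fingers": 1}, {"slide": [0, 0, 0], "delta_rot": [0, 0, 1], "fingers": 1}, {"slide": [0, 0, 0], "delta_rot": [0, 0, 1], "fingers": 1}, {"slide": [0, 0, 0], "delta_rot": [0, 0, 0.32], "fingers": 1}, {"slide": [0, 0, 0], "delta_rot": [0, 0, 0], "fingers": 1}]'

```text
time_s: 12.1
tcp_pos: [0.5209, -0.2728, 0.1972]
eef_rot: [-180.0, -0.0, -63.7]
contact_force: [0.4, 0.7, 0.4]
gripper_width: 0.0876
gripper_force: 0.0
```

```bash
python3 go.py .5215 -.2735 .02 -63.8; python3 - <<'E'
from h import *
from plant import r
for n in("side","top"):
    c=r.capture(n);pickle.dump(c,open(n+"1.pkl","wb"))
s=cam("side1")
print(edgefit([s],[BLK],[.5215,-.2735,np.radians(26.2)]))
E
```

```text
t 12.1 tcp [ 0.5209 -0.2728  0.1972] rpy [-1.7998e+02 -2.0000e-02 -6.3730e+01] F [0.4 0.7 0.4] j [ -8.6  12.2 -10.3   0.  -67.4  34.9] w 0.0876 gf 0.0
slide total (tool, fullscale) now: [ 6.000e-03 -1.000e-03  1.181e+00] after-turn axes: [ 6.000e-03 -1.000e-03  1.181e+00] rot total [-0.005 -0.004  0.015]
(array([ 0.52146865, -0.27290467,  0.46388733]), np.float64(-48.022100686354115))
```

Call:
play_rows --rows '[{"slide": [0.006, 0, 0.3], "delta_rot": [0, 0, 0], "fingers": 1}, {"slide": [0, 0, 0.3], "delta_rot": [0, 0, 0], "fingers": 1}, {"slide": [0, 0, 0.3], "delta_rot": [0, 0, 0], "fingers": 1}, {"slide": [0, 0, 0.2], "delta_rot": [0, 0, 0], "fingers": 1}, {"slide": [0, 0, 0.07], "delta_rot": [0, 0, 0], "fingers": 1}, {"slide": [0, 0, 0], "delta_rot": [0, 0, 0], "fingers": 1}]'

```text
time_s: 12.95
tcp_pos: [0.5214, -0.2737, 0.0213]
eef_rot: [180.0, 0.0, -63.8]
contact_force: [0.5, -1.1, -0.1]
gripper_width: 0.0877
gripper_force: 0.0
```

Call:
play_rows --rows '[{"slide": [0, 0, 0], "delta_rot": [0, 0, 0], "fingers": 0.5}, {"slide": [0, 0, 0], "delta_rot": [0, 0, 0], "fingers": 0.3}, {"slide": [0, 0, 0], "delta_rot": [0, 0, 0], "fingers": -1}, {"slide": [0, 0, 0], "delta_rot": [0, 0, 0], "fingers": -1}, {"slide": [0, 0, 0], "delta_rot": [0, 0, 0], "fingers": -1}, {"slide": [0, 0, 0], "delta_rot": [0, 0, 0], "fingers": -1}]' --squeeze 40

```text
time_s: 13.7
tcp_pos: [0.5213, -0.2736, 0.0212]
eef_rot: [180.0, 0.0, -63.8]
contact_force: [0.8, -0.2, -0.1]
gripper_width: 0.0329
gripper_force: 0.0
```

```bash
python3 go.py .5215 -.2735 .02
```

```text
t 13.7 tcp [ 0.5213 -0.2736  0.0212] rpy [180.     0.   -63.79] F [ 0.8 -0.2 -0.1] j [ -8.7  21.9 -22.4   0.  -45.7  34.9] w 0.0329 gf 0.0
slide total (tool, fullscale) now: [ 0.    -0.002  0.008] after-turn axes: [ 0.    -0.002  0.008] rot total [0.001 0.001 0.   ]
```

```bash
python3 go.py .5215 -.2735 .02; python3 - <<'E'
from plant import r
import cv2
b=r.capture("side")["image"]
cv2.imwrite("pics/c1.png",cv2.resize(cv2.convertScaleAbs(b[200:330,300:470],alpha=1.8),None,fx=4,fy=4))
E
```

```text
t 13.7 tcp [ 0.5213 -0.2736  0.0212] rpy [180.     0.   -63.79] F [ 0.8 -0.2 -0.1] j [ -8.7  21.9 -22.4   0.  -45.7  34.9] w 0.0329 gf 0.0
slide total (tool, fullscale) now: [ 0.    -0.002  0.008] after-turn axes: [ 0.    -0.002  0.008] rot total [0.001 0.001 0.   ]
```

View pics/c1.png

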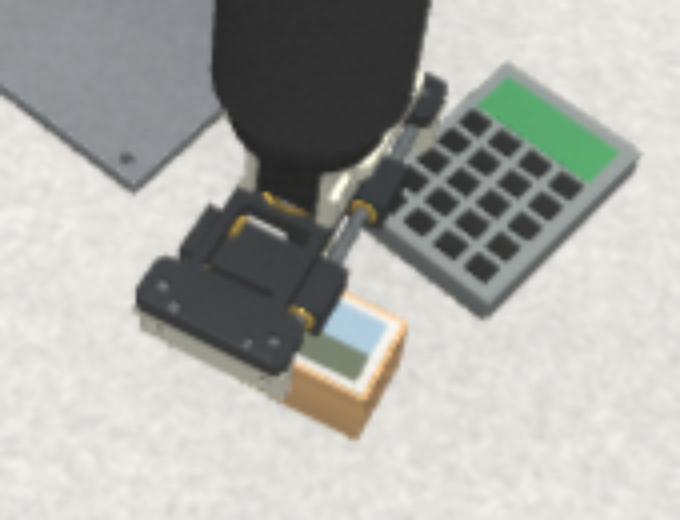

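The picture shows the block unmoved, with its right end at crop (355,435). The fingers closed without touching it, so their real tips sit well above the nominal TCP. This matches the bottle, where they first pinched the shoulder. I'll open, go lower with force checks, and retry with a light squeeze.

Call:
play_rows --rows '[{"slide": [0, 0, 0], "delta_rot": [0, 0, 0], "fingers": 1}, {"slide": [0, 0, 0], "delta_rot": [0, 0, 0], "fingers": 1}, {"slide": [0, 0, 0], "delta_rot": [0, 0, 0], "fingers": 1}, {"slide": [0, 0, 0], "delta_rot": [0, 0, 0], "fingers": 1}, {"slide": [0, 0, 0], "delta_rot": [0, 0, 0], "fingers": 1}, {"slide": [0, 0, 0.04], "delta_rot": [0, 0, 0], "fingers": 1}, {"slide": [0, 0, 0.03], "delta_rot": [0, 0, 0], "fingers": 1}, {"slide": [0, 0, 0], "delta_rot": [0, 0, 0], "fingers": 1}]' --squeeze 5

```text
time_s: 14.75
tcp_pos: [0.5208, -0.2735, 0.0101]
eef_rot: [179.9, 0.0, -63.8]
contact_force: [0.6, 0.0, 0.3]
gripper_width: 0.0875
gripper_force: 0.0
```

Call:
play_rows --rows '[{"slide": [0, 0, 0], "delta_rot": [0, 0, 0], "fingers": 0.2}, {"slide": [0, 0, 0], "delta_rot": [0, 0, 0], "fingers": 0.2}, {"slide": [0, 0, 0], "delta_rot": [0, 0, 0], "fingers": 0.2}, {"slide": [0, 0, 0], "delta_rot": [0, 0, 0], "fingers": 0.1}, {"slide": [0, 0, 0], "delta_rot": [0, 0, 0], "fingers": 0.1}]'

```text
time_s: 15.38
tcp_pos: [0.5213, -0.2736, 0.0108]
eef_rot: [-180.0, -0.0, -63.8]
contact_force: [-0.2, -0.0, -0.4]
gripper_width: 0.0489
gripper_force: 0.0
```

Call:
play_rows --rows '[{"slide": [0, 0, 0], "delta_rot": [0, 0, 0], "fingers": 1}, {"slide": [0, 0, 0], "delta_rot": [0, 0, 0], "fingers": 1}, {"slide": [0, 0, 0], "delta_rot": [0, 0, 0], "fingers": 1}, {"slide": [0, 0, 0], "delta_rot": [0, 0, 0], "fingers": 1}, {"slide": [0, 0, 0.04], "delta_rot": [0, 0, 0], "fingers": 1}, {"slide": [0, 0, 0.03], "delta_rot": [0, 0, 0], "fingers": 1}, {"slide": [0, 0, 0], "delta_rot": [0, 0, 0], "fingers": 1}]'

```text
time_s: 16.25
tcp_pos: [0.5208, -0.2735, -0.0004]
eef_rot: [179.9, 0.0, -63.8]
contact_force: [0.4, -0.2, 0.3]
gripper_width: 0.0877
gripper_force: 0.0
```

Call:
play_rows --rows '[{"slide": [0, 0, 0.03], "delta_rot": [0, 0, 0], "fingers": 1}, {"slide": [0, 0, 0], "delta_rot": [0, 0, 0], "fingers": 1}]'

```text
time_s: 16.5
tcp_pos: [0.521, -0.2735, -0.0046]
eef_rot: [180.0, 0.0, -63.8]
contact_force: [0.2, 0.5, 0.2]
gripper_width: 0.0877
gripper_force: 0.0
```

Call:
play_rows --rows '[{"slide": [0, 0, 0], "delta_rot": [0, 0, 0], "fingers": 0.2}, {"slide": [0, 0, 0], "delta_rot": [0, 0, 0], "fingers": 0.2}, {"slide": [0, 0, 0], "delta_rot": [0, 0, 0], "fingers": 0.2}, {"slide": [0, 0, 0], "delta_rot": [0, 0, 0], "fingers": 0.1}, {"slide": [0, 0, 0], "delta_rot": [0, 0, 0], "fingers": 0.1}]'

```text
time_s: 17.12
tcp_pos: [0.5215, -0.2736, -0.0041]
eef_rot: [-180.0, -0.0, -63.8]
contact_force: [1.0, 0.9, -0.5]
gripper_width: 0.0559
gripper_force: 5.0
```

The pads now meet the block at 55.9 mm. I'll open, go 8 mm deeper for a full pad grip while keeping the tips above the fence tops, and grip.

Call:
play_rows --rows '[{"slide": [0, 0, 0], "delta_rot": [0, 0, 0], "fingers": 0.6}, {"slide": [0, 0, 0], "delta_rot": [0, 0, 0], "fingers": 0.6}, {"slide": [0, 0, 0], "delta_rot": [0, 0, 0], "fingers": 0.6}, {"slide": [0, 0, 0.03], "delta_rot": [0, 0, 0], "fingers": 0.6}, {"slide": [0, 0, 0.025], "delta_rot": [0, 0, 0], "fingers": 0.6}, {"slide": [0, 0, 0], "delta_rot": [0, 0, 0], "fingers": 0.6}]'

```text
time_s: 17.88
tcp_pos: [0.5209, -0.2735, -0.0131]
eef_rot: [180.0, 0.0, -63.8]
contact_force: [-0.1, 0.1, -0.2]
gripper_width: 0.0703
gripper_force: 0.0
```

Call:
play_rows --rows '[{"slide": [0, 0, 0], "delta_rot": [0, 0, 0], "fingers": 0.3}, {"slide": [0, 0, 0], "delta_rot": [0, 0, 0], "fingers": -1}, {"slide": [0, 0, 0], "delta_rot": [0, 0, 0], "fingers": -1}, {"slide": [0, 0, 0], "delta_rot": [0, 0, 0], "fingers": -1}, {"slide": [0, 0, 0], "delta_rot": [0, 0, 0], "fingers": -1}]' --squeeze 40

```text
time_s: 18.5
tcp_pos: [0.5214, -0.2736, -0.0124]
eef_rot: [-180.0, -0.0, -63.8]
contact_force: [0.2, 0.7, 0.3]
gripper_width: 0.0556
gripper_force: 40.0
```

Call:
play_rows --rows '[{"slide": [0, 0, -0.1], "delta_rot": [0, 0, 0], "fingers": -1}, {"slide": [0, 0, -0.2], "delta_rot": [0, 0, 0], "fingers": -1}, {"slide": [0, 0, -0.1], "delta_rot": [0, 0, 0], "fingers": -1}, {"slide": [0, 0, 0], "delta_rot": [0, 0, 0], "fingers": -1}]'

```text
time_s: 19.0
tcp_pos: [0.5222, -0.2737, 0.049]
eef_rot: [-179.9, -0.1, -63.8]
contact_force: [-0.3, -0.6, -1.5]
gripper_width: 0.0559
gripper_force: 40.0
```

```bash
python3 go.py .5 -.2 .05 -76.1; python3 - <<'E'
import numpy as np
a=np.radians(13.9);R=np.array([[np.cos(a),-np.sin(a)],[np.sin(a),np.cos(a)]])
for p in((-28,-60),(-50,-85)):print(p,np.array([.624,.112])+R@np.array(p)/1000)
E
```

```text
t 19.0 tcp [ 0.5222 -0.2737  0.049 ] rpy [-1.7986e+02 -1.0000e-01 -6.3800e+01] F [-0.3 -0.6 -1.5] j [ -8.7  20.  -20.9  -0.  -49.   34.9] w 0.0559 gf 40.0
slide total (tool, fullscale) now: [-0.506 -0.084 -0.007] after-turn axes: [-0.513  0.026 -0.006] rot total [-0.033 -0.018  2.685]
(-28, -60) [0.61123362 0.04703063]
(-50, -85) [0.59588356 0.0174777 ]
```

The block is lifted. I'll turn it to the jig's angle, then compute the shift to a staging point clear of both fences.

Call:
play_rows --rows '[{"slide": [0, 0, 0], "delta_rot": [0, 0, 0.5], "fingers": -1}, {"slide": [0, 0, 0], "delta_rot": [0, 0, 0.9], "fingers": -1}, {"slide": [0, 0, 0], "delta_rot": [0, 0, 0.8], "fingers": -1}, {"slide": [0, 0, 0], "delta_rot": [0, 0, 0.485], "fingers": -1}, {"slide": [0, 0, 0], "delta_rot": [0, 0, 0], "fingers": -1}]'

```text
time_s: 19.62
tcp_pos: [0.5205, -0.2734, 0.0465]
eef_rot: [179.9, 0.1, -76.1]
contact_force: [-0.5, 0.1, -2.3]
gripper_width: 0.0559
gripper_force: 40.0
```

```bash
python3 go.py .5959 .0175 .049 -76.1
```

```text
t 19.625 tcp [ 0.5205 -0.2734  0.0465] rpy [ 1.7991e+02  5.0000e-02 -7.6090e+01] F [-0.5  0.1 -2.3] j [ -8.7  20.2 -21.   -0.  -48.9  22.6] w 0.0559 gf 40.0
slide total (tool, fullscale) now: [-1.762 -0.954 -0.017] after-turn axes: [-1.762 -0.954 -0.017] rot total [0.019 0.012 0.001]
```

Call:
play_rows --rows '[{"slide": [-0.105, -0.057, 0], "delta_rot": [0, 0, 0], "fingers": -1}, {"slide": [-0.21, -0.115, 0], "delta_rot": [0, 0, 0], "fingers": -1}, {"slide": [-0.283, -0.153, 0], "delta_rot": [0, 0, 0], "fingers": -1}, {"slide": [-0.283, -0.153, 0], "delta_rot": [0, 0, 0], "fingers": -1}, {"slide": [-0.283, -0.153, 0], "delta_rot": [0, 0, 0], "fingers": -1}, {"slide": [-0.283, -0.153, 0], "delta_rot": [0, 0, 0], "fingers": -1}, {"slide": [-0.21, -0.115, 0], "delta_rot": [0, 0, 0], "fingers": -1}, {"slide": [-0.105, -0.057, 0], "delta_rot": [0, 0, 0], "fingers": -1}]'

```text
time_s: 20.62
tcp_pos: [0.5971, 0.0199, 0.0472]
eef_rot: [180.0, 0.0, -75.9]
contact_force: [-0.8, -1.1, -1.4]
gripper_width: 0.0555
gripper_force: 40.0
```

Call:
play_rows --rows '[{"slide": [0, 0, 0], "delta_rot": [0, 0, 0], "fingers": -1}, {"slide": [0, 0, 0], "delta_rot": [0, 0, 0], "fingers": -1}]'

```text
time_s: 20.88
tcp_pos: [0.5965, 0.0169, 0.0473]
eef_rot: [180.0, -0.0, -76.1]
contact_force: [-0.8, -0.6, -2.1]
gripper_width: 0.0554
gripper_force: 40.0
```

```bash
python3 go.py .5959 .0175 -.0004 -76.1;  python3 - <<'E'
from h import *
from plant import r
c=r.capture("side");pickle.dump(c,open("side2.pkl","wb"));c2=r.capture("top")["image"]
b=c["image"]
cv2.imwrite("pics/d1.png",cv2.resize(cv2.convertScaleAbs(cv2.hconcat([b[110:270,255:415],c2[120:280,255:415]]),alpha=1.8),None,fx=2.5,fy=2.5,interpolation=2))
E
```

```text
t 20.875 tcp [0.5965 0.0169 0.0473] rpy [179.96  -0.   -76.11] F [-0.8 -0.6 -2.1] j [ 20.4  20.8 -19.9  -0.  -49.4  -6.5] w 0.0554 gf 40.0
slide total (tool, fullscale) now: [-0.005  0.002  0.318] after-turn axes: [-0.005  0.003  0.318] rot total [ 0.009 -0.    -0.001]
```

View pics/d1.png

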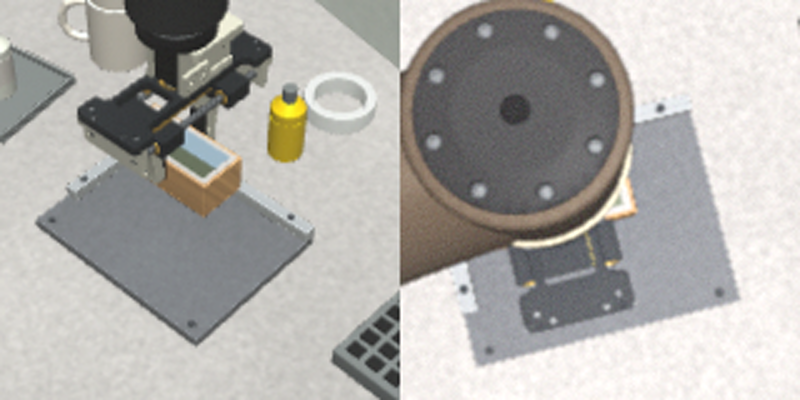

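The picture shows the block held level above the bed at left (205,175), aligned with the jig. The gripper body will end close to the yellow bottle at (287,130), so I'll measure that clearance before going on.

```bash
python3 - <<'E'
from h import *
C=[cam("top0"),cam("side0")];O=[]
for c in C:
    h=cv2.cvtColor(c["image"],cv2.COLOR_BGR2HSV);m=((abs(h[:,:,0].astype(int)-26)<8)&(h[:,:,1]>140)).astype(np.uint8)
    n,l,s,cc=cv2.connectedComponentsWithStats(m);i=[k for k in range(1,n)];i=max(i,key=lambda k:s[k,4]);print(s[i],cc[i]);O.append(s[i])
th=np.linspace(0,6.283,60)
def sil(c,x):  # body cylinder extents
    P=np.vstack([np.c_[x[0]+.02*np.cos(th),x[1]+.02*np.sin(th),0*th+z] for z in(0,.068)]);uv=proj(c,P);return np.r_[uv.min(0)-0,uv.max(0)]
def f(x):
    e=[]
    for c,s in zip(C,O):
        b=sil(c,x);e+=[b[0]-(s[0]-.5),b[2]-(s[0]+s[2]-.5),b[3]-(s[1]+s[3]-.5)]
    return e
o=least_squares(f,[.74,.03]);print(o.x,np.round(o.fun,1))
a=np.radians(13.9);u=np.array([np.cos(a),np.sin(a)]);v=np.array([-u[1],u[0]])
d=o.x-[.6112,.047];print("in jig axes from home TCP: x",d@u,"y",d@v)
E
```

```text
[300 117  19  24 291] [309.395189   129.49484536]
[362 148  16  27 325] [369.23076923 161.30461538]
[0.74906198 0.03095972] [-0.8  0.7  0.4  0.2  0.3 -0.3]
in jig axes from home TCP: x 0.12997157312171878 y -0.04868888150263229
```

Clearance is about 15 mm. I'll descend, then move down gently until contact.

Call:
play_rows --rows '[{"slide": [0, 0, 0.1], "delta_rot": [0, 0, 0], "fingers": -1}, {"slide": [0, 0, 0.12], "delta_rot": [0, 0, 0], "fingers": -1}, {"slide": [0, 0, 0.06], "delta_rot": [0, 0, 0], "fingers": -1}, {"slide": [0, 0, 0.01], "delta_rot": [0, 0, 0], "fingers": -1}, {"slide": [0, 0, 0], "delta_rot": [0, 0, 0], "fingers": -1}]'

```text
time_s: 21.6
tcp_pos: [0.5973, 0.0173, 0.0041]
eef_rot: [-180.0, -0.0, -76.1]
contact_force: [-0.9, -0.3, -1.8]
gripper_width: 0.0556
gripper_force: 40.0
```

Call:
play_rows --rows '[{"slide": [0, 0, 0.01], "delta_rot": [0, 0, 0], "fingers": -1}, {"slide": [0, 0, 0.01], "delta_rot": [0, 0, 0], "fingers": -1}, {"slide": [0, 0, 0], "delta_rot": [0, 0, 0], "fingers": -1}]'

```text
time_s: 21.98
tcp_pos: [0.597, 0.0174, 0.0011]
eef_rot: [-180.0, 0.0, -76.1]
contact_force: [-0.3, -0.5, -1.6]
gripper_width: 0.0561
gripper_force: 40.0
```

Call:
play_rows --rows '[{"slide": [0, 0, 0.006], "delta_rot": [0, 0, 0], "fingers": -1}, {"slide": [0, 0, 0], "delta_rot": [0, 0, 0], "fingers": -1}]'

```text
time_s: 22.22
tcp_pos: [0.597, 0.0174, 0.0001]
eef_rot: [180.0, -0.0, -76.1]
contact_force: [-0.3, -0.7, -3.4]
gripper_width: 0.0559
gripper_force: 40.0
```

Call:
play_rows --rows '[{"slide": [0, 0, 0.005], "delta_rot": [0, 0, 0], "fingers": -1}, {"slide": [0, 0, 0], "delta_rot": [0, 0, 0], "fingers": -1}]'

```text
time_s: 22.48
tcp_pos: [0.5971, 0.0174, -0.0004]
eef_rot: [-180.0, -0.0, -76.1]
contact_force: [-0.5, -0.1, 1.7]
gripper_width: 0.0557
gripper_force: 40.0
```

Call:
play_rows --rows '[{"slide": [0, 0, 0.004], "delta_rot": [0, 0, 0], "fingers": -1}, {"slide": [0, 0, 0], "delta_rot": [0, 0, 0], "fingers": -1}]'

```text
time_s: 22.72
tcp_pos: [0.5971, 0.0174, -0.0004]
eef_rot: [-180.0, -0.0, -76.1]
contact_force: [-3.2, 1.5, 7.3]
gripper_width: 0.0555
gripper_force: 40.0
```

Bed contact is made. I'll ease off slightly and slide to within about 4 mm of the fences.

Call:
play_rows --rows '[{"slide": [0, 0, -0.004], "delta_rot": [0, 0, 0], "fingers": -1}, {"slide": [-0.03, -0.02, 0], "delta_rot": [0, 0, 0], "fingers": -1}, {"slide": [-0.04, -0.03, 0], "delta_rot": [0, 0, 0], "fingers": -1}, {"slide": [-0.04, -0.03, 0], "delta_rot": [0, 0, 0], "fingers": -1}, {"slide": [-0.03, -0.03, 0], "delta_rot": [0, 0, 0], "fingers": -1}, {"slide": [0, 0, 0], "delta_rot": [0, 0, 0], "fingers": -1}]'

```text
time_s: 23.48
tcp_pos: [0.6088, 0.0429, -0.0004]
eef_rot: [-179.9, 0.0, -76.1]
contact_force: [-0.2, 2.0, 5.2]
gripper_width: 0.0559
gripper_force: 40.0
```

Call:
play_rows --rows '[{"slide": [0, -0.01, 0], "delta_rot": [0, 0, 0], "fingers": -1}, {"slide": [0, -0.005, 0], "delta_rot": [0, 0, 0], "fingers": -1}, {"slide": [0, 0, 0], "delta_rot": [0, 0, 0], "fingers": -1}]'

```text
time_s: 23.85
tcp_pos: [0.61, 0.0428, -0.0004]
eef_rot: [180.0, 0.0, -76.1]
contact_force: [-2.4, 0.4, 6.5]
gripper_width: 0.056
gripper_force: 40.0
```

```bash
cat > f.py <<'E'
from plant import r
import numpy as np
a=np.radians(13.9);u=np.array([np.cos(a),np.sin(a)]);v=np.array([-u[1],u[0]])
s=r.get_state();f=np.array(s["contact_force"]);d=np.array(s["tcp_pos"])[:2]-[.624,.112]
print("t",s["time_s"],"jig xy mm",(1000*np.array([d@u,d@v])).round(1),"z",s["tcp_pos"][2].round(4),"Fjig",(f[:2]@u).round(1),(f[:2]@v).round(1),f[2].round(1),"M",np.round(s["moment"],2),"rpy",np.round(s["eef_rot"],2))
E
python3 f.py
```

```text
t 23.85 jig xy mm [-30.2 -63.8] z -0.0004 Fjig -2.2 0.9 6.5 M [0.24 1.12 0.02] rpy [ 1.7999e+02  2.0000e-02 -7.6090e+01]
```

Call:
play_rows --rows '[{"slide": [0, 0, -0.004], "delta_rot": [0, 0, 0], "fingers": -1}, {"slide": [0, -0.006, 0], "delta_rot": [0, 0, 0], "fingers": -1}, {"slide": [0, 0, 0], "delta_rot": [0, 0, 0], "fingers": -1}]'

```text
time_s: 24.22
tcp_pos: [0.611, 0.0427, -0.0004]
eef_rot: [180.0, 0.0, -76.1]
contact_force: [-1.2, 1.4, -0.4]
gripper_width: 0.0557
gripper_force: 40.0
```

```bash
python3 f.py
```

```text
t 24.225 jig xy mm [-29.3 -64.2] z -0.0004 Fjig -0.8 1.7 -0.4 M [0.17 0.02 0.01] rpy [ 1.7998e+02  1.0000e-02 -7.6100e+01]
```

Call:
play_rows --rows '[{"slide": [0, -0.006, 0], "delta_rot": [0, 0, 0], "fingers": -1}, {"slide": [0, -0.006, 0], "delta_rot": [0, 0, 0], "fingers": -1}, {"slide": [0, 0, 0], "delta_rot": [0, 0, 0], "fingers": -1}]'

```text
time_s: 24.6
tcp_pos: [0.612, 0.0428, -0.0003]
eef_rot: [179.9, 0.0, -76.1]
contact_force: [-4.7, -0.3, 1.0]
gripper_width: 0.0556
gripper_force: 40.0
```

```bash
python3 f.py
```

```text
t 24.6 jig xy mm [-28.3 -64.3] z -0.0003 Fjig -4.6 0.9 1.0 M [ 0.23  1.31 -0.14] rpy [ 1.7991e+02  1.0000e-02 -7.6120e+01]
```

The long fence is felt (-4.6 N). Now I'll slide towards the short fence.

Call:
play_rows --rows '[{"slide": [-0.01, 0, 0], "delta_rot": [0, 0, 0], "fingers": -1}, {"slide": [-0.01, 0, 0], "delta_rot": [0, 0, 0], "fingers": -1}, {"slide": [0, 0, 0], "delta_rot": [0, 0, 0], "fingers": -1}]'

```text
time_s: 24.98
tcp_pos: [0.6113, 0.0455, -0.0003]
eef_rot: [179.9, -0.0, -76.1]
contact_force: [-4.0, -2.9, -0.6]
gripper_width: 0.056
gripper_force: 40.0
```

```bash
python3 f.py
```

```text
t 24.975 jig xy mm [-28.3 -61.5] z -0.0003 Fjig -4.6 -1.8 -0.6 M [-0.92  1.53 -0.25] rpy [ 1.7992e+02 -1.0000e-02 -7.6120e+01]
```

Call:
play_rows --rows '[{"slide": [-0.007, 0, 0], "delta_rot": [0, 0, 0], "fingers": -1}, {"slide": [0, 0, 0], "delta_rot": [0, 0, 0], "fingers": -1}]'

```text
time_s: 25.22
tcp_pos: [0.6112, 0.0459, -0.0003]
eef_rot: [179.9, -0.0, -76.1]
contact_force: [-2.4, -5.5, -0.6]
gripper_width: 0.0557
gripper_force: 40.0
```

```bash
python3 f.py
```

```text
t 25.225 jig xy mm [-28.3 -61.1] z -0.0003 Fjig -3.6 -4.7 -0.6 M [-2.14  1.07 -0.2 ] rpy [ 1.7991e+02 -4.0000e-02 -7.6120e+01]
```

Both fences are felt. The moment Mz suggests the contact with the long fence is biased to the far end, so I'll turn slightly to seat the block flat and add some push.

Call:
play_rows --rows '[{"slide": [-0.003, -0.004, 0], "delta_rot": [0, 0, 0], "fingers": -1}, {"slide": [0, 0, 0], "delta_rot": [0, 0, 0], "fingers": -1}]'

```text
time_s: 25.48
tcp_pos: [0.6112, 0.0459, -0.0003]
eef_rot: [179.9, -0.1, -76.1]
contact_force: [-4.8, -8.9, 0.7]
gripper_width: 0.0555
gripper_force: 40.0
```

```bash
python3 f.py
```

```text
t 25.475 jig xy mm [-28.3 -61.1] z -0.0003 Fjig -6.8 -7.5 0.7 M [-2.89  1.5  -0.15] rpy [ 1.7985e+02 -7.0000e-02 -7.6130e+01]
```

Call:
play_rows --rows '[{"slide": [0, 0, 0], "delta_rot": [0, 0, 0.06], "fingers": -1}, {"slide": [0, 0, 0], "delta_rot": [0, 0, 0], "fingers": -1}]'

```text
time_s: 25.72
tcp_pos: [0.6112, 0.0459, -0.0002]
eef_rot: [179.8, -0.1, -76.3]
contact_force: [-4.1, -8.3, 0.7]
gripper_width: 0.0556
gripper_force: 40.0
```

```bash
python3 f.py
```

```text
t 25.725 jig xy mm [-28.3 -61.1] z -0.0002 Fjig -6.0 -7.1 0.7 M [-2.9   1.53  0.41] rpy [ 1.7985e+02 -8.0000e-02 -7.6330e+01]
```

Call:
play_rows --rows '[{"slide": [-0.002, -0.003, 0.001], "delta_rot": [0, 0, -0.035], "fingers": -1}, {"slide": [0, 0, 0], "delta_rot": [0, 0, 0], "fingers": -1}, {"slide": [0, 0, 0], "delta_rot": [0, 0, 0], "fingers": -1}, {"slide": [0, 0, 0], "delta_rot": [0, 0, 0], "fingers": -1}, {"slide": [0, 0, 0], "delta_rot": [0, 0, 0], "fingers": -1}, {"slide": [0, 0, 0], "delta_rot": [0, 0, 0], "fingers": -1}, {"slide": [0, 0, 0], "delta_rot": [0, 0, 0], "fingers": -1}, {"slide": [0, 0, 0], "delta_rot": [0, 0, 0], "fingers": -1}]'

```text
time_s: 26.72
tcp_pos: [0.6112, 0.0459, -0.0002]
eef_rot: [179.8, -0.1, -76.2]
contact_force: [-5.6, -9.0, 2.4]
gripper_width: 0.0554
gripper_force: 40.0
```

```bash
python3 f.py;  python3 - <<'E'
from h import *
from plant import r
c=r.capture("side");b=c["image"]
cv2.imwrite("pics/e1.png",cv2.resize(cv2.convertScaleAbs(b[110:250,215:395],alpha=1.8),None,fx=4,fy=4,interpolation=2))
E
```

```text
t 26.725 jig xy mm [-28.3 -61.1] z -0.0002 Fjig -7.6 -7.4 2.4 M [-3.42  1.97  0.1 ] rpy [ 1.7981e+02 -9.0000e-02 -7.6210e+01]
```

View pics/e1.png

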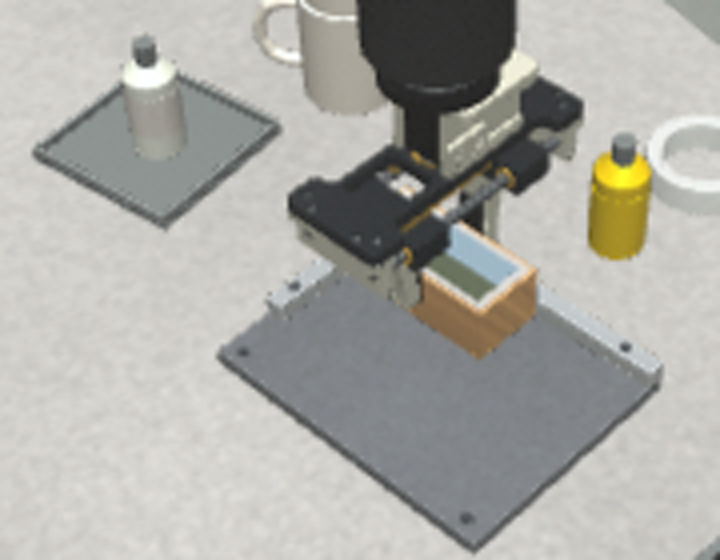

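The picture shows the block flat on the bed with its side against the long fence (near (537,300)) and its far end towards the short fence. The bottle is upright in the tray, and the mug and yellow bottle are untouched. I'll hold a moment longer, check that the push is steady, and hand in.

Call:
play_rows --rows '[{"slide": [0, 0, 0], "delta_rot": [0, 0, 0], "fingers": -1}, {"slide": [0, 0, 0], "delta_rot": [0, 0, 0], "fingers": -1}, {"slide": [0, 0, 0], "delta_rot": [0, 0, 0], "fingers": -1}, {"slide": [0, 0, 0], "delta_rot": [0, 0, 0], "fingers": -1}, {"slide": [0, 0, 0], "delta_rot": [0, 0, 0], "fingers": -1}, {"slide": [0, 0, 0], "delta_rot": [0, 0, 0], "fingers": -1}, {"slide": [0, 0, 0], "delta_rot": [0, 0, 0], "fingers": -1}, {"slide": [0, 0, 0], "delta_rot": [0, 0, 0], "fingers": -1}]'

```text
time_s: 27.78
tcp_pos: [0.6112, 0.0459, -0.0002]
eef_rot: [179.8, -0.1, -76.2]
contact_force: [-5.4, -9.3, 2.7]
gripper_width: 0.0557
gripper_force: 40.0
```

```bash
python3 f.py; python3 -c "
from plant import r
print(r.close_job())"
```

```text
t 27.775 jig xy mm [-28.3 -61. ] z -0.0002 Fjig -7.5 -7.8 2.7 M [-3.34  1.94  0.06] rpy [ 1.7981e+02 -9.0000e-02 -7.6210e+01]
the job is handed in; nothing more can be done
None
```

I handed the job in at 27.8 s: the glue bottle stands upright in the tray, and the photo block is held print up in the jig corner, with the gripper pushing it about 7.5 N toward each fence.

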